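Present the gear-unit cover over its studs

TASK

The inspection cover of the small gear unit lies on the bench the wrong way up. Turn it over so that its raised spigot faces down, carry it over the bottles and the tin that stand in between without disturbing anything on the bench, and bring it level above the open gear unit, rounded nose above rounded nose and every hole above its stud, without ever letting it touch the unit. Finish while still holding it there, motionless, its gasket face about a centimetre above the tips of the studs, so that I can look in under it before it goes down.

Things in the scene. Friction and masses are not known exactly. Their poses are not given: they have to be found in the camera images.
- cover: Inspection cover, loose: flat bright metal plate 120 x 58 x 8 mm, about 0.32 kg, lying spigot up. Origin on its plain outer face at the balance point; x axis along its length to the rounded nose, z axis out of the spigot side. Square part with straight parallel edges: x -53 to +35 mm, y -29 to +29 mm. Nose: round, radius 20 mm about x = 47, ending at x = 67 mm.
- cover_gasket (a point): Point on the gasket face, 8 mm from the cover's origin along its z. On this face a spigot 50 x 42 mm (x -34 to +16 mm) is raised 4 mm, ringed by a thin dark cord; turned over, the cover rests on the spigot with this face 4 mm above the bench. Axes as the cover's.
- cover_nose (a point): Centre of the nose hole on the gasket face, 47 mm from cover_gasket towards the nose. The other four holes are at x = -43 and +25 mm, y = 19 and -19 mm; all go through and are 10 mm wide. Axes as the cover's.
- cover_end (a point): Point of the cover near its square end, x = -41 mm, half-way through the plate. Gripped lightly there (about 8 N) across the 58 mm width and raised, the cover pivots between the fingers and its nose hangs down; from grip to nose tip it is 108 mm.
- housing: Small gear unit, grey case on a foot 128 x 104 mm, bolted down, does not move. Open on top: bright flange of the cover's own outline, 70 mm above the bench, with a 52 x 44 mm opening over a brass wheel. Five studs, 8 mm thick, in the pattern of the cover's holes, tips 86 mm above the bench. Origin on the bench where the cover's origin belongs; x axis to its rounded nose, z up.
- housing_studs (a point): Point at the height of the stud tips (86 mm above the bench) above the housing's origin: cover_gasket belongs above it. Axes as the housing's.
- housing_nose (a point): Tip of the nose stud, 47 mm from housing_studs towards the nose: the nose hole belongs above it.
- paint_tin: Paint tin, 78 mm wide, 77 mm high, standing between cover and gear unit; origin at the centre of its underside.
- glue_bottle: White glue bottle with a red pointed cap, 50 mm wide, 140 mm high, standing between them; origin at the centre of its underside.
- oil_bottle: Small blue bottle with a pointed white cap, 40 mm wide, 120 mm high, standing between them; origin at the centre of its underside.
- driver_yellow: Yellow-handled screwdriver, 162 mm long, 26 mm high, lying; a bystander. Origin under its middle.
- driver_red: Red-handled screwdriver, 202 mm long, 29 mm high, lying; a bystander. Origin under its middle.
- combo_wrench: Combination wrench, 160 mm long, 7 mm high, lying; a bystander. Origin under its middle.
- tape_measure: Yellow tape measure, 66 x 72 x 34 mm, lying; a bystander. Origin under its middle.

How it is judged:
On the way:
1. the cover has been turned over, spigot down (angle between cover's own z axis and vertical above 2.9 rad), for 0.2 s.
At the end, for the whole second after the job is handed in: The cover is held still by the fingers alone, spigot down and level (within 0.1 rad), its gasket face 4 to 20 mm above the stud tips, its centre within 5 mm and its nose hole within 6 mm of straight above their places on the gear unit, touching nothing of the unit (angle between cover's own z axis and vertical above 3.04 rad and horizontal distance between cover_gasket and housing_studs below 0.005 m and horizontal distance between cover_nose and housing_nose below 0.006 m and z of cover_gasket in the frame of housing_studs between 0.004 and 0.02 m and contact force between cover and housing below 0.1 N and contact force between cover and the fingers above 1 N and linear speed of cover below 0.015 m/s and angular speed of cover below 0.1 rad/s); the arm keeps its last pose, push and grip.
It fails at once if the cover touches the gear unit (contact force between cover and housing above 0.5 N).
It fails at once if a bottle, the tin or a tool on the bench is disturbed (moved more than 15 mm) (distance of any of paint_tin, glue_bottle, oil_bottle, driver_yellow, driver_red, combo_wrench, tape_measure from where it was at the start of the episode above 0.015 m).
It also fails if it takes over 54 s, if anything falls off the work surface, if the arm or the gripper's body presses on something with over 40 N, if the wrist force passes 120 N, or if a joint passes its speed limit or range.

ROBOT

A 6-joint arm with a two-finger parallel gripper is mounted at the origin on a cart in front of the work surface, level with it; the furniture and walls round the work are solid. World frame = base frame: x ahead of the robot, y to its left, z up, the work surface at z = 0. Lengths are in m, angles in rad, forces in N, time in s.
With the tool pointing down it reaches from about 0.375 to 0.975 m from the base axis. Payload 3.8 kg.
Tool frame: the origin (TCP) lies at the very end of the fingers, on their centre line; the grasp point (between the pads) lies 19 mm behind it; z points along the fingers, y is the line along which they close (so a half turn about z gives the same grasp; the last joint's range is limited). The gripper opens to 85 mm and grips with 20 to 120 N. Pads are 22 mm wide; open, the fingers measure 114 mm over their backs; the gripper's body (76 mm by 85 mm) begins 54 mm behind the grasp point. The pads swing forward as they close: fully open they stand 13 mm farther back than shut.
Start: joints at [-1.325, 0.264, 1.604, -0, 1.274, -0.037], TCP at [0.188, -0.648, 0.231] pointing down, gripper open.
Joint ranges: [-2.63, 2.63], [-0.94, 2.18], [0.31, 2.57], [-1.31, 4.45], [0, 2.66], [-2.55, 2.55]. Speed limits (rad/s): [2.57, 2.57, 3.14, 3.14, 3.14, 3.14].

INTERFACE

Orientations are given as a rotation vector (axis times angle).
In Python, from workcell import ctrl, capture, calibration gives the robot as it stands.
- The arm moves only by the tool step_arm, never from a script. Its argument "moves" is a list that holds one entry, the list of rows, each a list of 7 numbers: the finger opening in m, from 0 to 0.0854, then the shift along the world's x, y, z in m, then the turn, a rotation vector about the world's x, y, z in rad. A call has 1 to 5 rows; each row is the pose to reach, as a shift and turn from the pose commanded when the call began; what a row does not reach only later rows make up. A row lasts 1/10 s, in which the tool goes at most 50 mm and 8.59 degrees, less where a joint would pass 70% of its speed; a pose out of reach is approached as far as the arm can. A call with a gripper value outside its range is refused whole. The fingers move at their own pace and stop on an object; "squeeze" is the grip in N (left out, the last holds). Time passes only in rows, so rows that repeat a pose let the fingers close. It gives the time, the measured TCP pose, the force, the opening and the grip force at its end, in the units of the state.
- ctrl.state(): the state, without advancing time (a new reading comes with each control period).
- capture(name): name is "side" or "top" or "wrist"; returns the picture (420x560x3 uint8, blue, green, red); there is no depth.
- calibration(name): a dict with "intrinsics" (3x3 intrinsics, pixels), "view" (4x4, takes a point from world to camera coordinates). Camera axes: x right, y down, z forward; pixel columns grow to the right and rows downward; lengths in m; the calibration is good to about 2 mm. A picture is of the moment at which its call begins: read the wrist's pose just before it. calibration takes no time and is no camera call; for the wrist camera it gives the pose at the moment of the call.
- ctrl.finish_job(): hands the job in; it is judged then, once.
The state is a dict: "time_s": time; "q": joint angles; "joint_vel": joint speeds; "tau": joint torques, N m; "tcp_pos": TCP position; "orientation": TCP orientation; "wrist_force": force on the tool from outside, world axes, zero at the start; "torque": the same for the moment, N m; "opening": finger opening in m; "grasp_force": force on a finger pad.
Only numpy, scipy, OpenCV 4.12 (cv2) and the standard library are available. Lean on these libraries where they do the work, as an engineer would, in place of code of your own. Each camera call takes 0.05 s, during which the arm holds its last target. There are 200 camera calls.

## Working session

There is one attempt and no reset: what is moved stays moved. The work goes in short steps, Python scripts to look and compute and a tool call to move; the robot and the scene stay as the last step left them, time stands still between calls to the robot, and variables do not carry over. Pictures are saved under pics/ and viewed, at most 10 in all, crops included, and the job is handed in when it is done.

Besides the shell and the picture viewer there is one more tool, called after ">>>" as name([rows], argument=value, ...), one row to a line, values as JSON. step_arm: Moves the arm, as the interface text tells. Its arguments: {"type":"object","properties":{"moves":{"type":"array","items":{"type":"array","items":{"type":"array","items":{"type":"number"}}}},"squeeze":{"type":"number"}},"required":["moves"]}

```bash
mkdir -p pics; ls
python3 - <<'E'
from workcell import ctrl,capture,calibration
import cv2,numpy as np
s=ctrl.state();print(s)
for n in ("side","top"):
    c=calibration(n);print(n,np.round(c["intrinsics"],1).tolist(),np.round(c["view"],4).tolist())
    cv2.imwrite(f"pics/{n}0.png",capture(n))
E
```

```text
pics
{'time_s': 0.0, 'q': array([-1.32488661e+00,  2.64742334e-01,  1.60538293e+00,  1.80274492e-06,
        1.27367245e+00, -3.69014456e-02]), 'joint_vel': array([-0.00020854, -0.00113446, -0.00046422,  0.00210969,  0.00118074,
        0.00047694]), 'tau': array([-2.90035765e-03, -5.15117240e+01, -3.67313576e+01, -5.05934568e-04,
        1.29573929e-02,  4.94125743e-06]), 'tcp_pos': array([ 0.18818404, -0.64748175,  0.22996448]), 'orientation': array([-3.10806481e+00, -4.42449822e-01,  3.58370535e-04]), 'wrist_force': array([0.5448579 , 0.29899638, 0.51337523]), 'torque': array([-0.0137609 , -0.00551956, -0.00913481]), 'grasp_force': 0.0, 'opening': 0.08528044823374814}
side [[523.1, 0.0, 286.0], [0.0, 523.1, 205.1], [0.0, 0.0, 1.0]] [[-0.9666, -0.256, -0.0111, 0.5139], [-0.1483, 0.5942, -0.7906, 0.1032], [0.209, -0.7625, -0.6123, 1.1906], [0.0, 0.0, 0.0, 1.0]]
top [[529.6, 0.0, 281.8], [0.0, 529.6, 199.4], [0.0, 0.0, 1.0]] [[-0.0107, -0.9996, 0.0259, 0.0393], [-0.9912, 0.0072, -0.1319, 0.5271], [0.1317, -0.0271, -0.9909, 1.2564], [0.0, 0.0, 0.0, 1.0]]
```

View pics/top0.png

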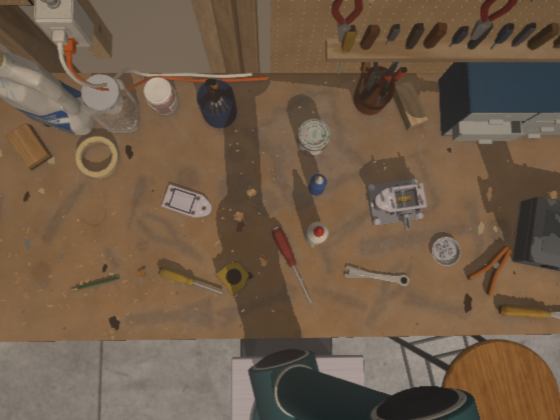

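View pics/side0.png

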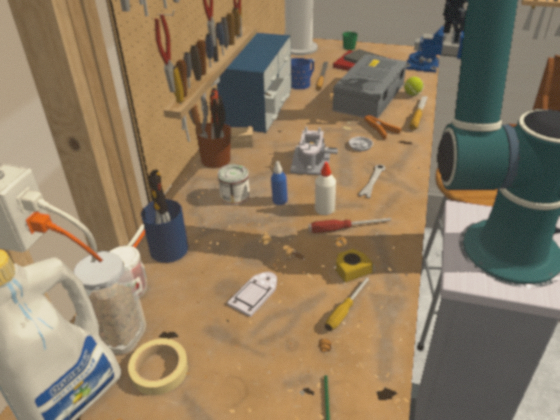

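Run:
```python
import cv2,numpy as np
t=cv2.imread("pics/top0.png");s=cv2.imread("pics/side0.png")
f=lambda im,x,y:cv2.resize(im[y:y+60,x:x+80],(400,300),interpolation=cv2.INTER_CUBIC)
cv2.imwrite("pics/z0.png",np.vstack([np.hstack([f(t,360,170),f(t,150,170)]),np.hstack([f(s,275,115),f(s,215,260)])]))
```

```text
(no output)
```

View pics/z0.png

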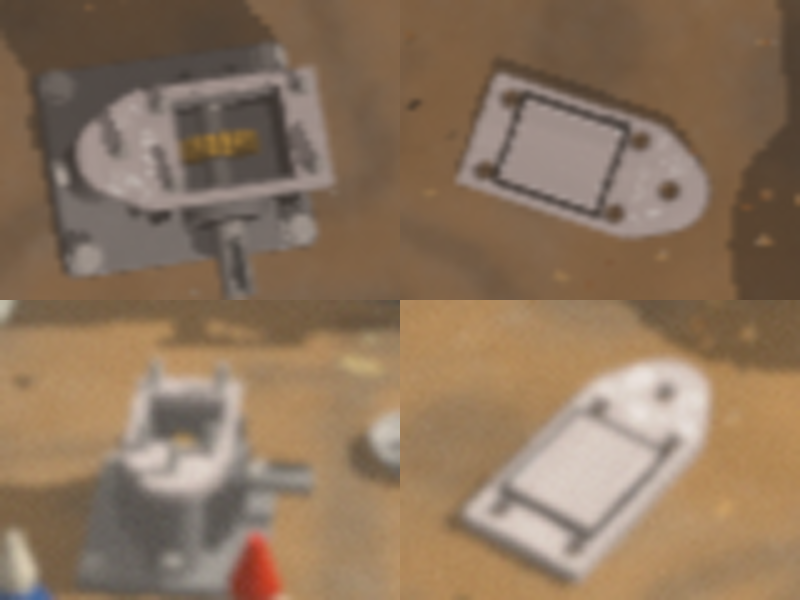

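```bash
cat > h.py <<'E'
from workcell import ctrl,capture,calibration
import cv2,numpy as np
from scipy.spatial.transform import Rotation as R
def ray(c,px,z):
    K=np.array(c["intrinsics"]);V=np.array(c["view"]);r=V[:3,:3].T
    o=-r@V[:3,3];d=r@np.linalg.solve(K,[px[0],px[1],1]);return o+d*(z-o[2])/d[2]
def proj(c,p):
    K=np.array(c["intrinsics"]);V=np.array(c["view"]);q=K@(V[:3,:3]@np.array(p)+V[:3,3]);return q[:2]/q[2]
def fit2(loc,w):  # planar rigid fit: w = t + Rot(a) loc ; returns t, a, residuals
    loc=np.array(loc,float);w=np.array(w,float)[:,:2];a=loc-loc.mean(0);b=w-w.mean(0)
    th=np.arctan2((a[:,0]*b[:,1]-a[:,1]*b[:,0]).sum(),(a*b).sum())
    M=np.array([[np.cos(th),-np.sin(th)],[np.sin(th),np.cos(th)]]);t=w.mean(0)-M@loc.mean(0)
    return t,th,np.linalg.norm(w-t-loc@M.T,axis=1)
E
python3 - <<'E'
from h import *
c=calibration("top")
P=lambda x,y,x0,z:ray(c,(x/5+x0-.4,y/5+170-.4),z)
w=[P(x-400,y,150,.008) for x,y in [(510,98),(640,140),(485,172),(613,214),(669,190)]]
print("cover",fit2([(-.043,.019),(.025,.019),(-.043,-.019),(.025,-.019),(.047,0)],w))
w=[P(x,y,360,.070) for x,y in [(316,68),(333,185),(77,165)]]
print(np.round(w,4))
# housing: x to nose(+y), z up -> y axis toward -x
print("hous",fit2([(-.053,-.029),(-.053,.029),(.067,0)],w))
for n,px,z in [("tin",(314,133),.077),("glue",(320,230),.14),("oil",(318,178),.12),("red",(291,262),.015),("tape",(234,277),.03),("bluemug",(215,88),.1),("cyl",(375,75),.1)]:
    print(n,np.round(ray(c,px,z),3))
print("J:",R.from_rotvec(ctrl.state()["orientation"]).as_matrix().round(3).tolist())
w=calibration("wrist");print(np.round(w["intrinsics"],1).tolist(),np.round(w["view"],3).tolist())
E
```

```text
cover (array([0.52661817, 0.27252453]), np.float64(-1.892448784770366), array([0.00038996, 0.00036982, 0.00075484, 0.00083574, 0.00030342]))
[[ 0.5595 -0.3027  0.07  ]
 [ 0.503  -0.3083  0.07  ]
 [ 0.5135 -0.186   0.07  ]]
hous (array([ 0.52354022, -0.25279761]), np.float64(1.711019393891653), array([0.00149426, 0.00132226, 0.00077207]))
tin [ 0.682 -0.043  0.077]
glue [ 0.444 -0.047  0.14 ]
oil [ 0.565 -0.046  0.12 ]
red [0.376 0.013 0.015]
tape [0.342 0.151 0.03 ]
bluemug [0.786 0.192 0.1  ]
cyl [ 0.818 -0.19   0.1  ]
J: [[0.96, 0.279, -0.001], [0.279, -0.96, 0.002], [0.0, -0.002, -1.0]]
[[378.1, 0.0, 277.7], [0.0, 378.1, 204.5], [0.0, 0.0, 1.0]] [[0.279, -0.96, -0.002, -0.674], [-0.921, -0.268, 0.284, -0.035], [-0.274, -0.077, -0.959, 0.379], [0.0, 0.0, 0.0, 1.0]]
```

>>> step_arm([
  [[0.085,0.016,0.045,0,0,0,0.05],[0.085,0.032,0.09,0,0,0,0.1],[0.085,0.048,0.135,0,0,0,0.15],[0.085,0.064,0.18,0,0,0,0.2],[0.085,0.08,0.225,0,0,0,0.25]],
])

```text
time_s: 0.6
tcp_pos: [0.2684, -0.4211, 0.2306]
orientation: [-3.029, -0.829, -0.0]
wrist_force: [1.2, 0.3, 1.8]
opening: 0.085
grasp_force: 0.0
```

>>> step_arm([
  [[0.085,0.016,0.045,0,0,0,0.05],[0.085,0.032,0.09,0,0,0,0.1],[0.085,0.048,0.135,0,0,0,0.15],[0.085,0.064,0.18,0,0,0,0.2],[0.085,0.08,0.225,0,0,0,0.25]],
])

```text
time_s: 1.1
tcp_pos: [0.3482, -0.1963, 0.231]
orientation: [-2.903, -1.2, -0.0]
wrist_force: [1.3, -0.0, -0.4]
opening: 0.0851
grasp_force: 0.0
```

>>> step_arm([
  [[0.085,0.016,0.045,0,0,0,0.05],[0.085,0.032,0.09,0,0,0,0.1],[0.085,0.048,0.135,0,0,0,0.15],[0.085,0.064,0.18,0,0,0,0.2],[0.085,0.08,0.225,0,0,0,0.25]],
])

```text
time_s: 1.6
tcp_pos: [0.4283, 0.0288, 0.2312]
orientation: [2.73, 1.554, 0.0]
wrist_force: [0.5, -0.4, -0.8]
opening: 0.085
grasp_force: 0.0
```

>>> step_arm([
  [[0.085,0.016,0.045,0,0,0,0.05],[0.085,0.032,0.09,0,0,0,0.1],[0.085,0.048,0.135,0,0,0,0.15],[0.085,0.064,0.18,0,0,0,0.2],[0.085,0.08,0.225,0,0,0,0.217]],
])

```text
time_s: 2.1
tcp_pos: [0.5083, 0.2538, 0.2308]
orientation: [2.546, 1.84, -0.001]
wrist_force: [0.9, 0.0, -0.2]
opening: 0.085
grasp_force: 0.0
```

Run:
```python
from h import *
c=calibration("wrist");im=capture("wrist");cv2.imwrite("pics/w1.png",im)
for p in [(.5266,.2725),(.5395,.3114),(.5118,.2279)]: print(proj(c,[*p,.008]).round(1))
```

```text
[288.7 145.8]
[289.1 101.6]
[288.3 193. ]
```

View pics/w1.png

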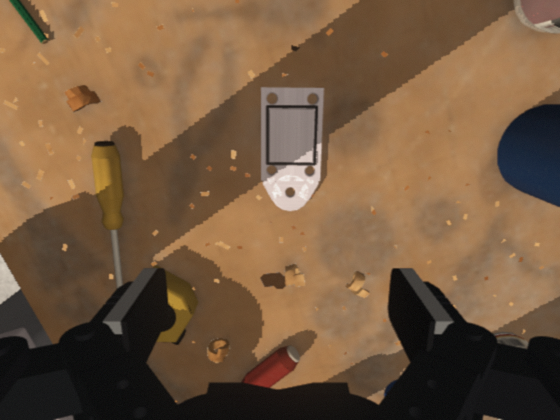

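Run:
```python
from h import *
c=calibration("wrist")
# image: nose down; z up -> compute which is which by fit
px=[(272,99),(313,99),(272,171),(310,171),(290,192)]
w=[ray(c,p,.008) for p in px]
for s in (1,-1):
    t,a,r=fit2([(-.043,s*.019),(-.043,-s*.019),(.025,s*.019),(.025,-s*.019),(.047,0)],w);print(t,a,r.round(4))
    if r.max()<.006: T,A=t,a
n=np.array([np.cos(A),np.sin(A)]);s=ctrl.state();M=R.from_rotvec(s["orientation"]).as_matrix()
print("target",T-.041*n,"d",T-.041*n-s["tcp_pos"][:2],"tcp",s["tcp_pos"],"yaw err",A+np.pi/2-np.arctan2(M[1,1],M[0,1]),s["q"].round(2))
```

```text
[0.53191581 0.27998085] -1.9063786402254521 [0.0383 0.0378 0.0373 0.0379 0.0006]
[0.53190324 0.27998519] -1.90033229417925 [0.0004 0.0001 0.0006 0.0003 0.0007]
target [0.545171   0.31877909] d [0.03465437 0.05857327] tcp [0.51051664 0.26020582 0.23054056] yaw err -0.012364519355874126 [0.43 0.07 1.83 0.   1.24 0.74]
```

>>> step_arm([
  [[0.085,0.016,0.03,-0.03,0,0,-0.01],[0.085,0.03,0.052,-0.07,0,0,-0.01],[0.085,0.033,0.059,-0.11,0,0,-0.01],[0.085,0.033,0.059,-0.14,0,0,-0.01],[0.085,0.033,0.059,-0.16,0,0,-0.01]],
])

```text
time_s: 2.65
tcp_pos: [0.5391, 0.3099, 0.0673]
orientation: [-2.556, -1.825, 0.009]
wrist_force: [-0.5, -0.8, -0.3]
opening: 0.0849
grasp_force: 0.0
```

>>> step_arm([
  [[0.085,0,0,0,0,0,0],[0.085,0,0,0,0,0,0]],
])

```text
time_s: 2.85
tcp_pos: [0.541, 0.3105, 0.071]
orientation: [-2.557, -1.825, 0.002]
wrist_force: [-1.5, 0.0, 1.7]
opening: 0.0846
grasp_force: 0.0
```

Run:
```python
from h import *
c=calibration("wrist");im=capture("wrist");cv2.imwrite("pics/w2.png",im)
s=ctrl.state();print(s["tcp_pos"],s["orientation"],s["wrist_force"])
```

```text
[0.54202294 0.31097347 0.07233303] [2.55707426e+00 1.82476716e+00 2.08435395e-03] [ 1.19300999 -0.16829982  0.45053973]
```

View pics/w2.png

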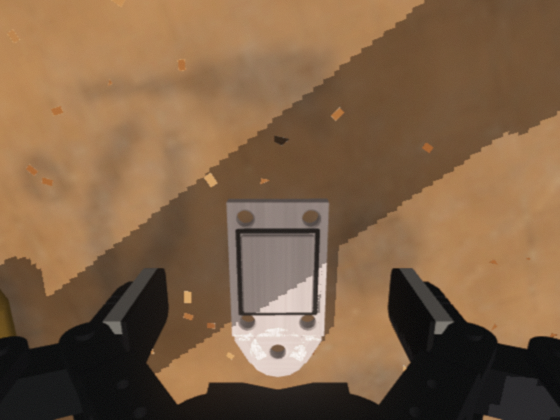

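>>> step_arm([
  [[0.085,0,0,-0.025,0,0,0],[0.085,0,0,-0.045,0,0,0],[0.085,0,0,-0.06,0,0,0],[0.085,0,0,-0.07,0,0,0],[0.085,0,0,-0.074,0,0,0]],
], squeeze=8)

```text
time_s: 3.4
tcp_pos: [0.5414, 0.3108, -0.0029]
orientation: [-2.557, -1.825, 0.0]
wrist_force: [-0.7, -0.7, -0.0]
opening: 0.0849
grasp_force: 0.0
```

>>> step_arm([
  [[0.064,0,0,0,0,0,0],[0.06,0,0,0,0,0,0],[0.055,0,0,0,0,0,0],[0.055,0,0,0,0,0,0],[0.055,0,0,0,0,0,0]],
], squeeze=8)

```text
time_s: 3.9
tcp_pos: [0.5421, 0.3113, -0.0016]
orientation: [2.557, 1.825, 0.003]
wrist_force: [-2.3, 0.4, 4.8]
opening: 0.057
grasp_force: 22.3
```

>>> step_arm([
  [[0.05,0,0,0,0,0,0],[0.05,0,0,0,0,0,0]],
])

```text
time_s: 4.1
tcp_pos: [0.5421, 0.3113, -0.0016]
orientation: [2.557, 1.825, 0.003]
wrist_force: [-1.5, 0.1, 6.2]
opening: 0.0571
grasp_force: 22.4
```

>>> step_arm([
  [[0.05,0,0,0.004,0,0,0],[0.05,0,0,0.01,0,0,0],[0.05,0,0,0.02,0,0,0],[0.05,0,0,0.035,0,0,0],[0.05,0,0,0.05,0,0,0]],
])

```text
time_s: 4.6
tcp_pos: [0.5413, 0.3107, 0.0484]
orientation: [-2.557, -1.825, 0.0]
wrist_force: [-0.5, 0.7, -4.3]
opening: 0.0571
grasp_force: 22.2
```

Run:
```python
from h import *
im=capture("wrist");im2=capture("side")
cv2.imwrite("pics/w3.png",np.hstack([cv2.resize(im[180:400,160:420],(390,330)),cv2.resize(im2[220:340,180:330],(412,330))]))
s=ctrl.state();print(s["tcp_pos"],s["wrist_force"],s["torque"],s["grasp_force"],s["opening"])
```

```text
[0.54391929 0.31216972 0.05121032] [ 0.15730125  1.58557445 -2.76834076] [ 0.18647238 -0.09981348 -0.00810935] 22.15276077389717 0.056960150312954455
```

View pics/w3.png

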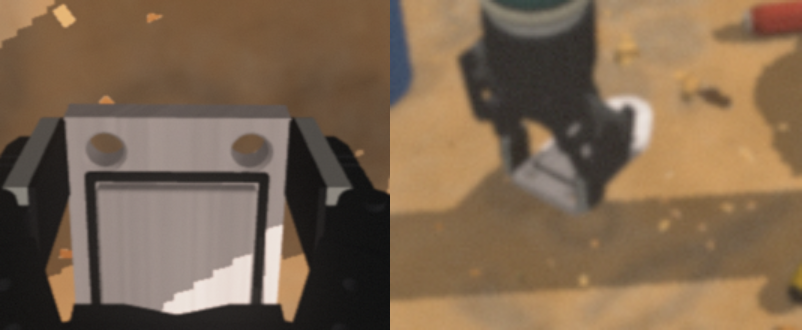

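>>> step_arm([
  [[0.05,0,0,0.02,0,0,0],[0.05,0,0,0.045,0,0,0],[0.05,0,0,0.065,0,0,0],[0.05,0,0,0.078,0,0,0],[0.05,0,0,0.08,0,0,0]],
])

```text
time_s: 5.2
tcp_pos: [0.5427, 0.3115, 0.1297]
orientation: [2.557, 1.825, 0.007]
wrist_force: [-1.3, 0.1, -3.2]
opening: 0.0571
grasp_force: 22.1
```

>>> step_arm([
  [[0.0568,0,0,0,0,0,0],[0.0568,0,0,0,0,0,0]],
])

```text
time_s: 5.4
tcp_pos: [0.5404, 0.3103, 0.1258]
orientation: [-2.557, -1.825, 0.004]
wrist_force: [-0.0, -0.5, -3.7]
opening: 0.0572
grasp_force: 22.1
```

```bash
cat > look.py <<'E'
from h import *
import sys
im=capture("side");im1=capture("wrist");s=ctrl.state();c=calibration("side")
u,v=proj(c,s["tcp_pos"]).round().astype(int);x=np.clip(u-75,0,410);y=np.clip(v-60,0,300)
cv2.imwrite(sys.argv[1],np.hstack([cv2.resize(im1[180:400,160:420],(390,330)),cv2.resize(im[y:y+120,x:x+150],(410,330))]))
print(s["time_s"],s["q"].round(2),s["tcp_pos"],s["wrist_force"].round(2),s["torque"].round(3),s["grasp_force"],s["opening"])
E
python3 look.py pics/w4.png
```

```text
5.5 [0.48 0.25 1.82 0.   1.07 0.81] [0.5403582  0.31030594 0.12559535] [ 0.   -1.11 -3.26] [ 0.136 -0.073 -0.027] 22.067647352814674 0.056985362301106866
```

>>> step_arm([
  [[0.0572,0,0,0,0,0,0],[0.0572,0,0,0,0,0,0]],
], squeeze=20)

```text
time_s: 5.7
tcp_pos: [0.541, 0.3105, 0.1265]
orientation: [-2.557, -1.825, 0.002]
wrist_force: [-0.1, -0.6, -3.4]
opening: 0.0573
grasp_force: 15.2
```

>>> step_arm([
  [[0.0575,0,0,0,0,0,0],[0.0575,0,0,0,0,0,0]],
], squeeze=8)

```text
time_s: 5.9
tcp_pos: [0.5412, 0.3109, 0.1269]
orientation: [-2.557, -1.825, 0.0]
wrist_force: [0.1, 2.0, -3.2]
opening: 0.0576
grasp_force: 6.7
```

```bash
python3 look.py pics/w4.png
```

```text
6.0 [0.48 0.25 1.82 0.   1.07 0.81] [0.54174884 0.3113365  0.12759522] [ 0.62  0.3  -3.69] [ 0.137  0.03  -0.007] 6.41218607313931 0.05742761607475519
```

>>> step_arm([
  [[0.0575,0,0,0,0,0,0],[0.0575,0,0,0,0,0,0],[0.0575,0,0,0,0,0,0]],
])

```text
time_s: 6.3
tcp_pos: [0.5411, 0.3105, 0.1272]
orientation: [2.557, 1.825, -0.001]
wrist_force: [0.2, -0.4, -3.1]
opening: 0.0573
grasp_force: 5.2
```

```bash
python3 look.py pics/w4.png
```

```text
6.4 [0.48 0.25 1.82 0.   1.07 0.81] [0.54131382 0.31079725 0.12721346] [ 0.58  0.8  -4.43] [ 0.118 -0.034 -0.017] 4.593285843729973 0.05775475991001558
```

View pics/w4.png

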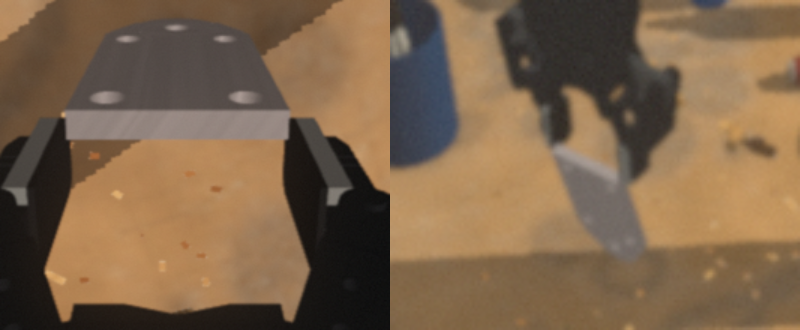

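>>> step_arm([
  [[0.0573,0,0,0.01,-0.06,0.02,0],[0.0573,0,0,0.025,-0.152,0.051,0],[0.0573,0,0,0.04,-0.247,0.082,0],[0.0573,0,0,0.05,-0.342,0.114,0],[0.0573,0,0,0.055,-0.417,0.139,0]],
])

```text
time_s: 6.9
tcp_pos: [0.5424, 0.3123, 0.1839]
orientation: [2.309, 1.648, -0.51]
wrist_force: [-0.1, -0.3, -3.3]
opening: 0.0572
grasp_force: 4.8
```

>>> step_arm([
  [[0.0574,0,0,0.01,-0.08,0.026,0],[0.0574,0,0,0.015,-0.16,0.053,0],[0.0574,0,0,0.015,-0.24,0.08,0],[0.0574,0,0,0.015,-0.31,0.103,0],[0.0574,0,0,0.015,-0.33,0.11,0]],
])

```text
time_s: 7.4
tcp_pos: [0.5412, 0.312, 0.1949]
orientation: [2.071, 1.481, -0.858]
wrist_force: [-0.1, 0.0, -4.2]
opening: 0.0572
grasp_force: 3.0
```

>>> step_arm([
  [[0.0575,0,0,0,0,0,0],[0.0575,0,0,0,0,0,0]],
])

```text
time_s: 7.6
tcp_pos: [0.5418, 0.3108, 0.1982]
orientation: [2.074, 1.479, -0.853]
wrist_force: [0.2, 0.1, 0.4]
opening: 0.0574
grasp_force: 0.0
```

```bash
python3 look.py pics/w5.png
```

```text
7.7 [ 0.69  0.63  1.34 -0.4   1.85  1.05] [0.54188967 0.3106556  0.19900794] [-0.06  0.16 -0.25] [ 0.297 -0.165  0.003] 0.0 0.05728345165804993
```

View pics/w5.png

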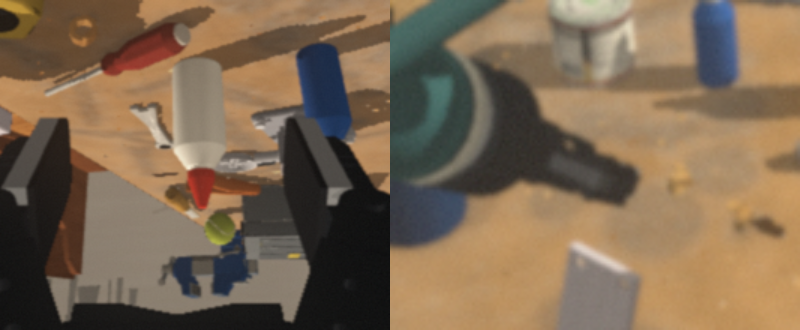

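>>> step_arm([
  [[0.08,0,0,0.04,0,0,0],[0.08,0,0,0.08,0,0,0],[0.08,0,0,0.1,0,0,0],[0.08,0,0,0.1,0,0,0],[0.08,0,0,0.1,0,0,0]],
])

```text
time_s: 8.2
tcp_pos: [0.5415, 0.3107, 0.2975]
orientation: [2.074, 1.48, -0.853]
wrist_force: [-0.5, -0.6, -0.2]
opening: 0.0799
grasp_force: 0.0
```

>>> step_arm([
  [[0.085,0,0.05,0,0.14,-0.046,0],[0.085,0,0.08,0,0.28,-0.093,0],[0.085,0,0.08,0,0.42,-0.14,0],[0.085,0,0.08,0,0.56,-0.186,0],[0.085,0,0.08,0,0.66,-0.22,0]],
])

```text
time_s: 8.7
tcp_pos: [0.5408, 0.3906, 0.2959]
orientation: [2.514, 1.794, -0.11]
wrist_force: [-0.5, 0.2, -0.6]
opening: 0.0851
grasp_force: 0.0
```

>>> step_arm([
  [[0.085,0,0,0,0.08,-0.026,0],[0.085,0,0,0,0.087,-0.029,0],[0.085,0,0,0,0.087,-0.029,0]],
])

```text
time_s: 9.0
tcp_pos: [0.5406, 0.3898, 0.2955]
orientation: [2.558, 1.824, -0.006]
wrist_force: [-0.2, -0.2, 0.0]
opening: 0.0851
grasp_force: 0.0
```

Run:
```python
from h import *
a=capture("top");b=capture("wrist");c=capture("side")
cv2.imwrite("pics/wr6.png",b);cv2.imwrite("pics/top6.png",a)
cv2.imwrite("pics/v6.png",np.vstack([np.hstack([cv2.resize(a[130:300,100:300],(400,300)),cv2.resize(c[200:350,200:400],(400,300))]),cv2.resize(b,(800,600))[:300]]))
s=ctrl.state();print(s["time_s"],s["tcp_pos"],s["orientation"],s["q"].round(2))
```

```text
9.15 [0.54120077 0.39137021 0.29575037] [ 2.55620395  1.82573163 -0.00441456] [ 0.59  0.22  1.54 -0.    1.38  0.92]
```

View pics/v6.png

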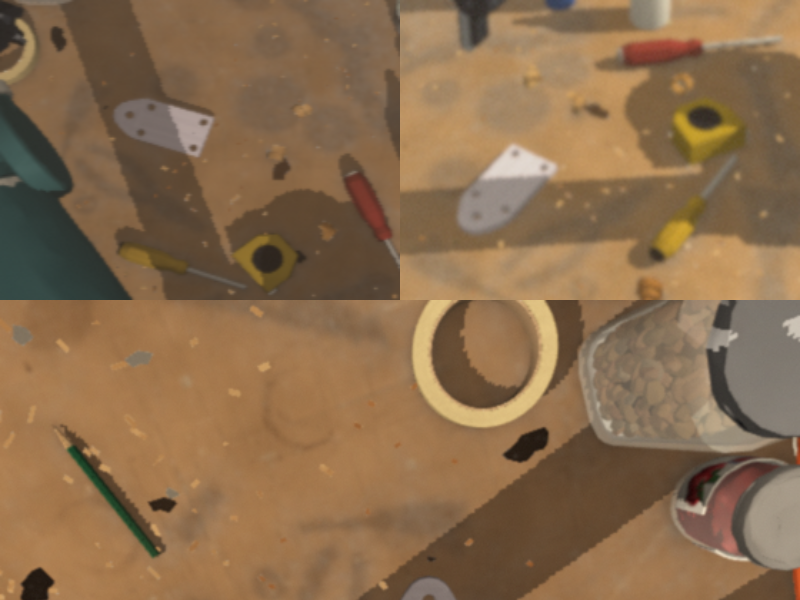

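Run:
```python
from h import *
c=calibration("top");im=cv2.cvtColor(cv2.imread("pics/top6.png"),cv2.COLOR_BGR2GRAY).astype(float)
px=[(165,194.6),(176,190.6),(170.5,204.8),(202.5,199.1),(197,213.9)]
for s in (1,-1):
    t,a,r=fit2([(.047,0),(.025,s*.019),(.025,-s*.019),(-.043,s*.019),(-.043,-s*.019)],[ray(c,p,.012) for p in px]);print(t,a,r.round(4))
    n=np.array([np.cos(a),np.sin(a)])
s=ctrl.state();M=R.from_rotvec(s["orientation"]).as_matrix();print(np.arctan2(M[1,1],M[0,1]),np.arctan2(M[1,0],M[0,0]))
```

```text
[0.52864569 0.27781577] 1.2394520286700075 [0.0006 0.0376 0.038  0.0384 0.0386]
[0.52863414 0.27781978] 1.2338925962928924 [0.0004 0.0006 0.0007 0.001  0.0006]
-0.33036553387585693 1.2404341697361827
```

>>> step_arm([
  [[0.085,-0.003,-0.03,-0.035,0,0,0],[0.085,-0.007,-0.06,-0.07,0,0,0],[0.085,-0.01,-0.09,-0.11,0,0,0],[0.085,-0.012,-0.107,-0.145,0,0,0],[0.085,-0.012,-0.112,-0.18,0,0,0]],
])

```text
time_s: 9.65
tcp_pos: [0.5288, 0.2776, 0.115]
orientation: [2.557, 1.825, -0.004]
wrist_force: [0.3, 0.6, 0.2]
opening: 0.0849
grasp_force: 0.0
```

>>> step_arm([
  [[0.085,0,0,0,0,0,0],[0.085,0,0,0,0,0,0],[0.085,0,0,0,0,0,0]],
])

```text
time_s: 9.95
tcp_pos: [0.5312, 0.2805, 0.1195]
orientation: [2.556, 1.826, 0.005]
wrist_force: [0.2, 0.6, -0.3]
opening: 0.0852
grasp_force: 0.0
```

```bash
cat > holes.py <<'E'
from h import *
# refine predicted hole positions of the plate: dark/odd blobs near predictions
def coverfit(name,pos,a,z,rad=.007,it=3,im=None,c=None):
    c=c or calibration(name); im=capture(name) if im is None else im
    g=cv2.GaussianBlur(cv2.cvtColor(im,cv2.COLOR_BGR2GRAY),(3,3),0).astype(float)
    loc=np.array([(.047,0),(.025,-.019),(.025,.019),(-.043,-.019),(-.043,.019)])
    t=np.array(pos,float)
    for _ in range(it):
        M=np.array([[np.cos(a),-np.sin(a)],[np.sin(a),np.cos(a)]]);L=[];W=[]
        for l in loc:
            p=proj(c,[*(t+M@l),z]);s=np.linalg.norm(proj(c,[*(t+M@l+[0,.01]),z])-p)/.01
            r=rad*s
            yy,xx=np.mgrid[0:im.shape[0],0:im.shape[1]];d=np.hypot(xx-p[0],yy-p[1])
            if not(r<p[0]<im.shape[1]-r and r<p[1]<im.shape[0]-r): continue
            ring=(d>r)&(d<r*1.25);m=d<r;w=np.abs(g-np.median(g[ring]));w=np.where(m&(w>.4*w[m].max()),w,0)
            W.append(ray(c,(np.sum(xx*w)/w.sum(),np.sum(yy*w)/w.sum()),z));L.append(l)
        t,a,res=fit2(L,W)
    return t,a,res,im
E
python3 - <<'E'
from holes import *
s=ctrl.state();c=calibration("wrist")
t,a,r,im=coverfit("wrist",(.5286,.2778),1.234,.012,c=c);print(t,a,r.round(4))
cv2.imwrite("pics/w7.png",im);print(s["tcp_pos"],s["orientation"])
E
```

```text
[0.53100678 0.27946862] 1.238964628365299 [0.0001 0.0003 0.0006 0.0002 0.    ]
[0.53117551 0.28052455 0.11948521] [2.55570251 1.82604638 0.00537842]
```

>>> step_arm([
  [[0.085,-0.001,-0.001,-0.035,0,0,0],[0.085,-0.001,-0.001,-0.075,0,0,0],[0.085,-0.001,-0.001,-0.1,0,0,0],[0.085,-0.001,-0.001,-0.112,0,0,0],[0.085,-0.001,-0.001,-0.115,0,0,0]],
])

```text
time_s: 10.5
tcp_pos: [0.5286, 0.2783, 0.0023]
orientation: [-2.557, -1.826, 0.0]
wrist_force: [0.5, -0.8, 0.7]
opening: 0.0851
grasp_force: 0.0
```

>>> step_arm([
  [[0.085,0,0,0,0,0,0],[0.065,0,0,-0.001,0,0,0],[0.05,0,0,-0.001,0,0,0],[0.04,0,0,-0.001,0,0,0],[0.04,0,0,-0.001,0,0,0]],
], squeeze=60)

```text
time_s: 11.0
tcp_pos: [0.5299, 0.2786, 0.0037]
orientation: [2.557, 1.825, 0.005]
wrist_force: [-1.0, -0.1, 5.9]
opening: 0.0556
grasp_force: 62.4
```

>>> step_arm([
  [[0.04,0,0,0,0,0,0],[0.04,0,0,0,0,0,0],[0.04,0,0,0,0,0,0]],
])

```text
time_s: 11.3
tcp_pos: [0.5299, 0.2786, 0.0037]
orientation: [2.557, 1.825, 0.006]
wrist_force: [-1.8, 0.3, 5.6]
opening: 0.056
grasp_force: 62.4
```

>>> step_arm([
  [[0.04,0,0,0.02,0,0,0],[0.04,0,0,0.06,0,0,0],[0.04,0,0,0.105,0,0,0],[0.04,0,0,0.15,0,0,0],[0.04,0,0,0.19,0,0,0]],
])

```text
time_s: 11.8
tcp_pos: [0.5282, 0.2777, 0.1938]
orientation: [2.557, 1.825, 0.002]
wrist_force: [0.4, 0.0, -4.1]
opening: 0.0555
grasp_force: 65.1
```

>>> step_arm([
  [[0.04,0,-0.015,0.03,0,0,0.02],[0.04,0,-0.045,0.06,0,0,0.06],[0.04,0,-0.085,0.085,0,0,0.1],[0.04,0,-0.13,0.1,0,0,0.15],[0.04,0,-0.175,0.1,0,0,0.2]],
])

```text
time_s: 12.3
tcp_pos: [0.5294, 0.1017, 0.2951]
orientation: [2.356, 2.073, 0.008]
wrist_force: [0.9, -0.8, -3.5]
opening: 0.0554
grasp_force: 65.1
```

>>> step_arm([
  [[0.04,0,-0.045,0,0,0,0.05],[0.04,0,-0.09,0,0,0,0.1],[0.04,0,-0.135,0,0,0,0.15],[0.04,0,-0.18,0,0,0,0.2],[0.04,0,-0.225,0,0,0,0.25]],
])

```text
time_s: 12.8
tcp_pos: [0.5275, -0.1239, 0.2914]
orientation: [2.083, 2.352, 0.0]
wrist_force: [0.6, -0.9, -3.8]
opening: 0.0554
grasp_force: 65.1
```

>>> step_arm([
  [[0.04,0,-0.045,0,0,0,0.02],[0.04,0,-0.09,0,0,0,0.02],[0.04,0,-0.135,0,0,0,0.02],[0.04,0,-0.18,0,0,0,0.02],[0.04,0,-0.215,0,0,0,0.02]],
])

```text
time_s: 13.3
tcp_pos: [0.5274, -0.3397, 0.2911]
orientation: [-2.063, -2.369, 0.001]
wrist_force: [-0.0, 0.1, -3.4]
opening: 0.0552
grasp_force: 65.1
```

>>> step_arm([
  [[0.04,0,-0.005,0.045,0,0,0],[0.04,0,-0.01,0.09,0,0,0],[0.04,-0.003,-0.015,0.13,0,0,0],[0.04,-0.003,-0.025,0.165,0,0,0],[0.04,-0.003,-0.025,0.18,0,0,0]],
])

```text
time_s: 13.8
tcp_pos: [0.5254, -0.3635, 0.476]
orientation: [2.059, 2.364, -0.0]
wrist_force: [-0.3, 0.2, -2.9]
opening: 0.0556
grasp_force: 65.8
```

>>> step_arm([
  [[0.04,0,0,0,0,0,0],[0.04,0,0,0,0,0,0],[0.04,0,0,0,0,0,0],[0.04,0,0,0,0,0,0],[0.04,0,0,0,0,0,0]],
])

```text
time_s: 14.3
tcp_pos: [0.5251, -0.3617, 0.4694]
orientation: [-2.059, -2.368, 0.0]
wrist_force: [0.1, -0.6, -2.9]
opening: 0.055
grasp_force: 65.8
```

Run:
```python
from h import *
import pickle
c=calibration("wrist");im=capture("wrist");s=ctrl.state()
cv2.imwrite("pics/w8.png",im);pickle.dump((c,s),open("w8.pkl","wb"))
print(s["tcp_pos"],s["orientation"],s["q"].round(2))
t,a=np.array([.5235,-.2528]),1.711;M=np.array([[np.cos(a),-np.sin(a)],[np.sin(a),np.cos(a)]])
p=[proj(c,[*(t+M@l),.07]).round(0) for l in np.array([(.067,0),(-.053,.029),(-.053,-.029)])];print(p)
u,v=np.mean(p,0).astype(int);x=max(0,min(u-100,360));y=max(0,v-75);print("crop",x,y)
cr=im[y:y+150,x:x+200]
cv2.imwrite("pics/v8.png",cv2.resize(cr,(cr.shape[1]*4,cr.shape[0]*4),interpolation=cv2.INTER_CUBIC))
```

```text
[ 0.52521396 -0.3618308   0.46990855] [-2.06004386e+00 -2.36898776e+00  2.28173143e-04] [-0.64  0.15  1.32  0.    1.68 -0.78]
[array([288.,  11.]), array([266., 106.]), array([308., 106.])]
crop 187 0
```

View pics/v8.png

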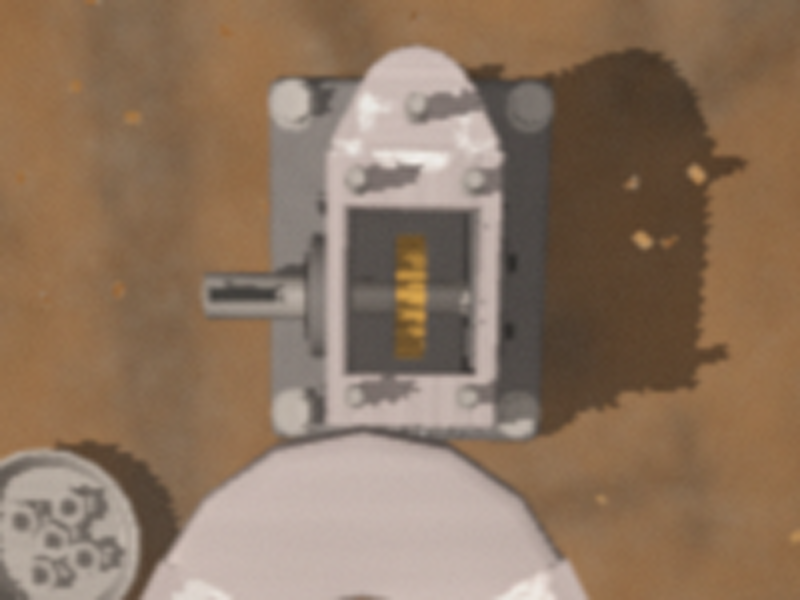

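Run:
```python
from h import *
import pickle
c,s=pickle.load(open("w8.pkl","rb"));im=cv2.imread("pics/w8.png")
f=lambda P,z:[ray(c,(x/4+187-.375,y/4-.375),z) for x,y in P]
L=[(.047,0),(.025,.019),(.025,-.019),(-.043,.019),(-.043,-.019)]
print("studs",fit2(L,f([(418,104),(358,178),(477,178),(357,395),(470,395)],.086)))
print("open",fit2([(.017,.022),(.017,-.022),(-.035,.022),(-.035,-.022)],f([(346,207),(473,207),(346,373),(472,373)],.070)))
T=s["tcp_pos"];M=R.from_rotvec(s["orientation"]).as_matrix();yaw=np.arctan2(M[1,0],M[0,0]);print("tcp",T,"yaw",yaw,"z",M[:,2])
z=T[2]+.0083;Q=np.array([[np.cos(yaw),-np.sin(yaw)],[np.sin(yaw),np.cos(yaw)]])
g=cv2.cvtColor(im,cv2.COLOR_BGR2GRAY)
for l in [(.047,0),(.025,.019),(.025,-.019)]:
    p=proj(c,[*(T[:2]+Q@l),z]);u,v=p.round().astype(int);print("pred",p.round(1))
x0,y0=178,110;cv2.imwrite("pics/hole.png",g[y0:y0+140,x0:x0+200])
# nose rim + holes via contour of non-plate pixels inside plate area
m=cv2.inRange(g,0,120)[100:330,130:430];n,lab,st,ce=cv2.connectedComponentsWithStats(m)
for i in range(1,n):
    if 100<st[i,4]<6000: print(st[i],(ce[i]+[130,100]).round(1))
```

```text
studs (array([ 0.52707168, -0.25222525]), np.float64(1.7027802735319864), array([0.0004417 , 0.0003715 , 0.00030956, 0.00032975, 0.0006183 ]))
open (array([ 0.52537932, -0.25236146]), np.float64(1.7126842860863363), array([0.00098426, 0.00100144, 0.00064344, 0.00068936]))
tcp [ 0.52521396 -0.3618308   0.46990855] yaw 1.7100780761440635 z [-0.00174377  0.00132373 -0.9999976 ]
pred [274.3 166.4]
pred [223.6 224.5]
pred [325.3 224.6]
[ 48  15  31  42 360] [187.5 138.4]
[133  52  25  26 158] [272.7 170.1]
[ 85 110  25  24 422] [227.1 222.5]
```

>>> step_arm([
  [[0.04,0,0.02,-0.01,0,0,0],[0.04,0,0.055,-0.03,0,0,0],[0.04,0.001,0.09,-0.06,0,0,0],[0.04,0.001,0.106,-0.1,0,0,0],[0.04,0.001,0.108,-0.14,0,0,0]],
])

```text
time_s: 14.85
tcp_pos: [0.5266, -0.2518, 0.3309]
orientation: [2.058, 2.372, 0.002]
wrist_force: [0.9, 0.6, -3.6]
opening: 0.0557
grasp_force: 65.8
```

>>> step_arm([
  [[0.04,0,0,-0.04,0,0,0],[0.04,0,0,-0.08,0,0,0],[0.04,0,0,-0.11,0,0,0],[0.04,0,0,-0.13,0,0,0],[0.04,0,0,-0.14,0,0,0]],
])

```text
time_s: 15.35
tcp_pos: [0.5247, -0.2532, 0.1881]
orientation: [-2.059, -2.367, 0.002]
wrist_force: [-0.3, 0.0, -3.5]
opening: 0.0552
grasp_force: 65.8
```

>>> step_arm([
  [[0.04,0,0,0,0,0,0],[0.04,0,0,0,0,0,0],[0.04,0,0,0,0,0,0],[0.04,0,0,0,0,0,0],[0.04,0,0,0,0,0,0]],
])

```text
time_s: 15.85
tcp_pos: [0.527, -0.2545, 0.1925]
orientation: [2.061, 2.369, 0.001]
wrist_force: [-0.2, 0.4, -3.7]
opening: 0.0551
grasp_force: 65.8
```

Run:
```python
from h import *
for _ in range(4):
    capture("side");s=ctrl.state();M=R.from_rotvec(s["orientation"]).as_matrix()
    print(s["tcp_pos"],np.arctan2(M[1,0],M[0,0]),M[:2,2].round(4),s["wrist_force"].round(1))
```

```text
[ 0.52680506 -0.25443571  0.19224081] 1.7098001043310225 [ 0.0014 -0.0008] [-0.3  0.2 -3. ]
[ 0.52663889 -0.25434732  0.19196866] 1.7097570013187524 [ 0.001  -0.0005] [-0.1  0.  -3.1]
[ 0.52651607 -0.2542781   0.19170372] 1.7097669480759332 [ 0.0006 -0.0003] [ 0.1  0.1 -3.3]
[ 0.52644759 -0.25423933  0.19155006] 1.7098158731123085 [ 0.0004 -0.0002] [ 0.3 -0.4 -2.2]
```

>>> step_arm([
  [[0.04,0,0.001,-0.02,0,0,0],[0.04,0,0.001,-0.04,0,0,0],[0.04,0,0.001,-0.055,0,0,0],[0.04,0,0.001,-0.065,0,0,0],[0.04,0,0.001,-0.072,0,0,0]],
])

```text
time_s: 16.55
tcp_pos: [0.526, -0.253, 0.1182]
orientation: [-2.061, -2.369, 0.0]
wrist_force: [-0.1, -0.2, -3.4]
opening: 0.0554
grasp_force: 65.8
```

>>> step_arm([
  [[0.04,0,0,-0.006,0,0,0],[0.04,0,0,-0.01,0,0,0],[0.04,0,0,-0.014,0,0,0],[0.04,0,0,-0.017,0,0,0],[0.04,0,0,-0.019,0,0,0]],
])

```text
time_s: 17.05
tcp_pos: [0.5265, -0.2532, 0.1003]
orientation: [2.062, 2.37, 0.0]
wrist_force: [0.5, 0.2, -3.2]
opening: 0.0549
grasp_force: 65.8
```

>>> step_arm([
  [[0.04,0,0,0,0,0,0],[0.04,0,0,0,0,0,0],[0.04,0,0,0,0,0,0],[0.04,0,0,0,0,0,0],[0.04,0,0,0,0,0,0]],
])

```text
time_s: 17.55
tcp_pos: [0.5264, -0.2532, 0.1004]
orientation: [2.062, 2.37, 0.0]
wrist_force: [0.5, 0.0, -3.0]
opening: 0.0551
grasp_force: 65.8
```

Run:
```python
from h import *
for n in ("side","top","wrist"):
    im=capture(n);cv2.imwrite(f"pics/f_{n}.png",im)
s=ctrl.state();print(s["time_s"],s["tcp_pos"],s["orientation"],s["wrist_force"].round(1),s["joint_vel"].round(4))
T=s["tcp_pos"];M=R.from_rotvec(s["orientation"]).as_matrix();yaw=np.arctan2(M[1,0],M[0,0]);n=np.array([np.cos(yaw),np.sin(yaw)]);y=np.array([-n[1],n[0]])
c=calibration("wrist");g=cv2.cvtColor(im,cv2.COLOR_BGR2GRAY)
o=T[:2]+.0008*n
for l in [(.047,0),(.025,.019),(.025,-.019)]:
    p=proj(c,[*(o+l[0]*n+l[1]*y),T[2]+.0083]);print("hole pred",p.round(1),"stud pred",proj(c,[*(np.array([.5266,-.2520])+l[0]*n+l[1]*y),.086]).round(1))
p=np.array([275,165]);print(g[145:192:3,255:300:3])
c=calibration("side")
print("side nose tip cover",proj(c,[*(o+.067*n),T[2]+.004]),"flange nose",proj(c,[.5266+.067*n[0],-.252+.067*n[1],.07]))
```

```text
17.7 [ 0.52636858 -0.25318421  0.10032627] [2.06177205e+00 2.37031784e+00 2.28680884e-05] [-0.5 -1.  -3.5] [-0.0003  0.0017 -0.0023  0.0002 -0.0024 -0.001 ]
hole pred [274.2 163.6] stud pred [275.6 153. ]
hole pred [223.6 221.8] stud pred [231.7 203.9]
hole pred [325.2 221.8] stud pred [319.8 203.8]
[[189 189 189 188 187 186 187 186 188 189 190 189 189 190 189]
 [190 189 190 190 189 187 180 169 177 189 195 193 192 194 193]
 [189 189 189 186 178 122 110 114 114 112 146 193 194 192 192]
 [190 186 186 181 151 107 113 113 113 114 118 170 195 192 191]
 [208 185 182 137 188  98 114 115 115 110 167 189 182 197 189]
 [191 186 181 145 188 178 116 110 114 152 188 187 171 201 190]
 [183 183 171 123 189 189 189 187 190 188 187 188 162 202 188]
 [188 188 175 101 188 189 189 190 191 190 189 184 162 204 194]
 [188 189 179 118 131 187 185 186 185 186 186 140 178 200 193]
 [184 184 182 164  90 103 175 184 183 172 117 147 196 191 191]
 [185 184 184 177 159  95  81  83  84 101 135 189 192 187 188]
 [187 188 188 187 183 177 163 144 148 179 190 192 191 190 190]
 [184 184 186 184 185 183 185 184 186 187 188 188 187 185 187]
 [185 183 183 184 183 184 184 186 183 186 185 187 185 186 184]
 [183 183 185 183 184 185 182 185 183 184 184 185 184 184 184]
 [182 182 183 183 183 181 183 182 183 182 183 183 181 184 183]]
side nose tip cover [309.08391016 141.80079091] flange nose [308.72167567 152.96874059]
```

>>> step_arm([
  [[0.04,0,0,-0.001,0,0,0],[0.04,0,0,-0.002,0,0,0],[0.04,0,0,-0.003,0,0,0],[0.04,0,0,-0.003,0,0,0],[0.04,0,0,-0.003,0,0,0]],
])

```text
time_s: 18.2
tcp_pos: [0.5263, -0.2532, 0.0972]
orientation: [-2.062, -2.37, 0.0]
wrist_force: [-0.1, -0.0, -4.0]
opening: 0.055
grasp_force: 65.8
```

>>> step_arm([
  [[0.04,0,0,0,0,0,0],[0.04,0,0,0,0,0,0],[0.04,0,0,0,0,0,0],[0.04,0,0,0,0,0,0],[0.04,0,0,0,0,0,0]],
])

```text
time_s: 18.7
tcp_pos: [0.5264, -0.2532, 0.0973]
orientation: [2.062, 2.37, 0.0]
wrist_force: [-0.5, -0.2, -3.0]
opening: 0.0553
grasp_force: 65.8
```

```bash
python3 -c "
from workcell import ctrl
s=ctrl.state();print(s['tcp_pos'],s['wrist_force'],s['grasp_force']);print(ctrl.finish_job())"
```

```text
[ 0.52635002 -0.25319191  0.09728346] [-0.51366792 -0.20152274 -2.97723496] 65.78687310218811
the job is handed in; nothing more can be done
None
```

Job handed in at 18.7 s, no verdict returned: the cover is held spigot down over the gear unit, gasket face about 11 mm above the stud tips and aligned within 1–2 mm by my camera estimate; however, the turn-over was partly luck, because it slipped from my too-light grip and fell about 9 cm to the bench, landing spigot down with nothing else visibly disturbed, before I regripped it.

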